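Feed a log slice under the leaf spring of a drilling jig

TASK

Load the big log slice into the drilling jig: with your fingertips on top of it, press it down hard and slide it along the bed, under the leaf spring, until it sits fully home in the V stop, lying flat. Never lift or tip the slice, leave the other things on the bench where they are, and take the hand away when it is home.

Things in the scene. Friction and masses are not known exactly. Their poses are not given: they have to be found in the camera images.
- slice: The work piece: a loose flat round cross-cut of a log, pale sawn faces with rings, thin dark bark rim, 130 mm in diameter, 20 mm thick, 0.13 to 0.2 kg. Origin: centre of its underside, z up. Starts on the open infeed end of the jig's bed, 160 to 190 mm short of home, up to 20 mm off the channel's middle line. Its sawn face gives fingertips a good hold (friction 0.7 to 0.9).
- jig: Drilling jig fixed to the bench: plywood base 370 x 220 mm under a smooth white waxed bed (friction 0.2), bed top 22 mm above the bench. Origin at bench height, mid width; x = feed direction, level; y to the left of it; z up. Base runs from x -195 to 175 mm. Two aluminium rails form a channel: 16 mm high over the bed, inner faces at y +-66.5 mm, x -20 to 165 mm.
- jig_mouth (a point): Middle of the channel's mouth, on the bed (jig x = -65, y = 0 mm): here the rails flare out to y = +-90 mm, narrowing to +-66.5 mm at x = -20 mm.
- jig_slot (a point): Middle of the drill slot's near edge, at bed height (jig x = 59, y = 0 mm). The slot is open, 10 mm deep, crosses the whole bed and ends at x = 124 mm with a small bevel up to the far bed. The leaf spring presses over it: a slice not held down on its rear half dips its front edge into the slot and jams.
- jig_seat (a point): Where the centre of the slice's underside lies when fully home: jig x = 75, y = 0 mm, at bed height. The V stop, two wooden blocks 20 mm high at the channel's end, touches the slice's front rim at 40 degrees either side of the feed direction.
- jig_bridge (a point): Top middle of the steel bridge with two drill bushings over the channel (jig x = 121, y = 0 mm, 60 mm above the bench). It spans x = 109 to 133 mm, underside 52 mm, bushings to 68 mm above the bench.
- leaf_toe (a point): Tip of the leaf spring's upturned toe, mid width: jig x = 60 mm, 45 mm above the bench at rest (slice's top: 42 mm). Blue-grey steel strip 26 mm wide, held under the bridge and reaching out against the feed; its belly (x = 81 mm) hangs 6 mm lower than the slice's top, so the slice lifts it in passing. Presses down with 2.5 to 5 N; about 6 N of push to get under it.
- leaf (a joint): Bend of the leaf spring, rad: 0 at rest, about 0.12 when it rides on the slice's top, stop at 0.30.
- branch: Bystander: upright piece of branch, 45 mm in diameter, 62 mm tall, on the bench left of the jig. Origin: centre of its underside.
- round_a: Bystander: small log round, 62 mm in diameter, 20 mm thick, on the bench left of the jig. Origin: centre of its underside.
- round_b: Bystander: small log round, 48 mm in diameter, 18 mm thick, on the bench right of the jig. Origin: centre of its underside.
- glue: Bystander: white glue bottle with red cap, 52 mm in diameter, 130 mm tall, right of the jig's bridge. Origin: centre of its underside.
- sander: Bystander: cork sanding block 95 x 58 x 27 mm, on the bench right of the jig. Origin: centre of its underside.
- brush: Bystander: hand brush with a wooden handle lying on the bench, right of the robot's work. Origin: underside, near mid length.
- cup: Bystander: blue ceramic cup, 72 mm in diameter, 82 mm tall, on the bench to the robot's left. Origin: centre of its underside.
Things that resemble listed ones, but are neither listed nor needed, are in the scene too. What is shaped like the slice but green or yellow is not meant.

How it is judged (in metres and radians):
On the way:
1. The slice passes under the leaf spring, lifting it, while the fingers press on the slice from above (with more than 6 N, the hand over the slice) (value of joint leaf above 0.05 rad and contact force between the fingers and slice above 6 N and horizontal distance between the grasp point and slice below 0.065 m and x of slice in the frame of jig below 0.069 m), for 0.2 s.
At the end, for the whole second after the job is handed in: The slice's centre lies within 4 mm of its home in the V stop, flat on the bed (within 3.5 mm of bed height, tilt under 0.04 rad), at rest, with the leaf spring riding on it (bend over 0.07 rad); every bystander within 20 mm of where it stood (horizontal distance between slice and jig_seat below 0.004 m and z of slice in the frame of jig below 0.0255 m and angle between slice's own z axis and vertical below 0.04 rad and value of joint leaf above 0.07 rad and linear speed of slice below 0.01 m/s and distance of each of branch, round_a, round_b, glue, sander, brush, cup from where it was at the start of the episode below 0.02 m); the robot touches nothing.
It fails at once if The slice is lifted: more than 12 mm off the bed (z of slice in the frame of jig above 0.034 m).
It fails at once if The slice is tipped by more than 0.2 rad (angle between slice's own z axis and vertical above 0.2 rad).
It fails at once if A bystander is moved by more than 20 mm (distance of any of branch, round_a, round_b, glue, sander, brush, cup from where it was at the start of the episode above 0.02 m).
It also fails if it takes over 48 s, if anything falls off the work surface, if the arm or the gripper's body presses on something with over 40 N, if the wrist force passes 120 N, or if a joint passes its speed limit or range.

ROBOT

A 6-joint arm with a two-finger parallel gripper is mounted at the origin on the work surface. World frame = base frame: x ahead of the robot, y to its left, z up, the work surface at z = 0. Lengths are in m, angles in degrees, forces in N, time in s.
With the tool pointing down it reaches from about 0.35 to 0.85 m from the base axis. Payload 8.1 kg.
Tool frame: the origin (TCP) lies midway between the tips of the shut fingers; the grasp point (between the pads) lies 19 mm behind it; z points along the fingers, y is the direction in which the jaws open and shut (so a half turn about z gives the same grasp; the last joint's range is limited). The gripper opens to 85 mm and grips with 20 to 120 N. Pads are 22 mm wide; open, the fingers measure 114 mm over their backs; the gripper's body (76 mm by 85 mm) begins 54 mm behind the grasp point. The pads swing forward as they close: fully open they stand 13 mm farther back than shut.
Start: joints at [67.758, 7.471, 85.268, -0, 87.261, -4.893], TCP at [0.179, 0.573, 0.231] pointing down, gripper open.
Joint ranges: [-169.43, 169.43], [-51.17, 129.36], [1.28, 143.12], [-76.62, 256.62], [0, 156.53], [-152.29, 152.29]. Speed limits (degrees/s): [136.94, 136.94, 159.86, 180, 180, 180].

INTERFACE

Orientations are given as [roll, pitch, yaw] about the fixed x, y, z axes, in that order (R = Rz(yaw) Ry(pitch) Rx(roll)).
In Python, from station import ctrl gives the robot as it stands. The module is installed in compiled form; this text tells all that it offers.
- The arm moves only by the shell command python3 -m handwheel 'ROWS' [OPENING] [FORCE]. ROWS is JSON, a list of rows, each a list of 2 entries, a list of its own where there are three numbers: the shift along the world's x, y, z in cm, then the turn about the world's z in degrees. In form: [[[tx, ty, tz], spin], ...]. A call has exactly 10 rows; each row is the pose to reach, as a shift and turn from the pose measured when the call began; what a row does not reach only later rows make up. A row lasts 1/10 s, in which the tool goes at most 50 mm and 8.59 degrees, less where a joint would pass 70% of its speed; a pose out of reach is approached as far as the arm can. A call with a gripper value outside its range is refused whole. OPENING is the finger opening in cm, from 0 to 8.54, set as the call begins (- or left out, the last holds). The fingers move at their own pace and stop on an object; FORCE is the grip in N (left out, the last holds). Time passes only in rows, so rows that repeat a pose let the fingers close, or fill a call up. It gives the time, the measured TCP pose, the force and the opening at its end, in the units of the state.
- ctrl.observe(): the state, without advancing time (a new reading comes with each control period).
- ctrl.snapshot(name): name is "side" or "top"; returns the picture (420x560x3 uint8, red, green, blue); there is no depth.
- ctrl.camera_model(name): a dict with "fx", "fy", "cx", "cy" (pixels), "pose" (4x4, takes a point from camera to world coordinates). Camera axes: x right, y up, looking along -z (the intrinsics and any distortion apply to the point x, -y, -z); pixel columns grow to the right and rows downward; lengths in m; the calibration is good to about 2 mm. A picture is of the moment at which its call begins. camera_model takes no time and is no camera call.
- ctrl.finish_job(): hands the job in, once; it reports no verdict.
The state is a dict: "t": time; "joints": joint angles; "joint_vel": joint speeds; "joint_torque": joint torques, N m; "tool_pos": TCP position; "tcp_rot": TCP orientation; "ft_force": force on the tool from outside, world axes, zero at the start; "ft_torque": the same for the moment, N m; "width": finger opening in m.
Only numpy, scipy, OpenCV 4.12 (cv2) and the standard library are available. Lean on these libraries where they do the work, as an engineer would, in place of code of your own. Each camera call takes 0.05 s, during which the arm holds its last target.

## Working session

There is one attempt and no reset: what is moved stays moved. The work goes in short steps, Python scripts to look and compute and a shell command to move; the robot and the scene stay as the last step left them, time stands still between calls to the robot, and variables do not carry over. Pictures are saved under pics/ and viewed, and the job is handed in when it is done.

```bash
mkdir -p pics; python3 - <<'E'
from station import ctrl
import cv2
print(ctrl.observe())
for n in("side","top"):
    im=ctrl.snapshot(n);cv2.imwrite(f"pics/{n}0.png",im[:,:,::-1]);m=ctrl.camera_model(n);print(n,m)
E
```

```text
{'t': 0.0, 'joints': array([ 6.77591273e+01,  7.51540209e+00,  8.53318184e+01, -6.59526103e-04,
        8.72608287e+01, -4.89475665e+00]), 'joint_vel': array([ 0.03567949,  0.00669471,  0.04492808, -0.0520446 ,  0.01189103,
       -0.12294464]), 'joint_torque': array([-1.41952998e-03, -5.69399714e+01, -5.00551558e+01, -4.97617439e-04,
        1.50327216e-02, -3.68402183e-06]), 'tool_pos': array([0.17867092, 0.5721878 , 0.23021703]), 'tcp_rot': array([-1.79892289e+02, -8.56306068e-03,  1.62653908e+02]), 'ft_force': array([-0.03136533, -0.16740992,  0.31346637]), 'ft_torque': array([-0.02149996, -0.03037667,  0.04850146]), 'width': 0.08499703078844757}
side {'fx': 428.75717681168413, 'fy': 428.75717681168413, 'cx': 277.9787334079403, 'cy': 214.83836455170908, 'pose': array([[ 0.73916478,  0.44312697, -0.50722177, -0.14665858],
       [-0.67333989,  0.46854208, -0.57191059, -0.77205681],
       [-0.01577426,  0.76426881,  0.64470486,  0.95172574],
       [ 0.        ,  0.        ,  0.        ,  1.        ]])}
top {'fx': 513.8952451932688, 'fy': 513.8952451932688, 'cx': 288.4460834004196, 'cy': 205.0899258941599, 'pose': array([[-1.62307260e-03,  9.74977669e-01, -2.22296899e-01,
         2.20323676e-01],
       [-9.99990565e-01, -6.86729279e-04,  4.28936067e-03,
        -7.64693500e-03],
       [ 4.02937307e-03,  2.22301764e-01,  9.74969584e-01,
         1.49644886e+00],
       [ 0.00000000e+00,  0.00000000e+00,  0.00000000e+00,
         1.00000000e+00]])}
```

View pics/side0.png

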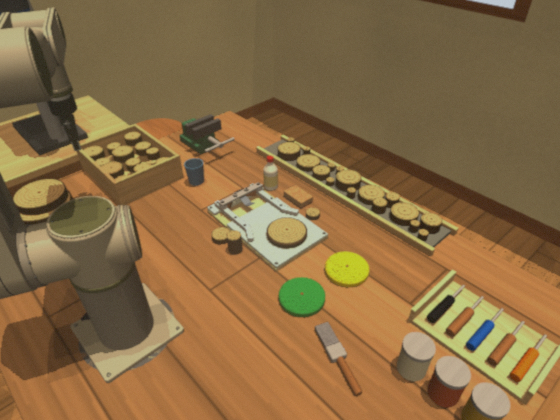

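View pics/top0.png

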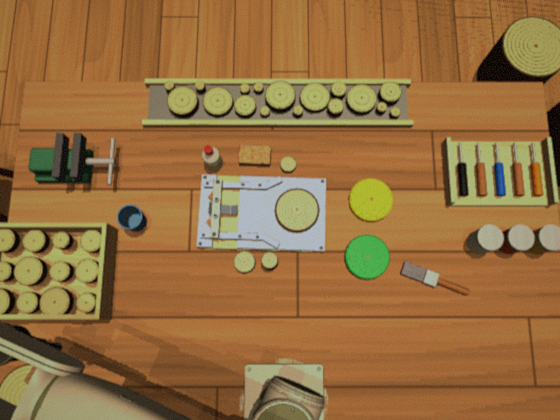

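The top view shows the jig, its white bed at cols 197-327, rows 176-250, with the feed direction to image left. Three things could be the slice:
- the pale one on the bed at (297,210)
- the yellow one at (371,200)
- the green one at (367,257)

Only the pale one with rings and bark on the infeed end fits. I'll confirm it in an enlarged crop.

```bash
cat > h.py <<'E'
import numpy as np,cv2
from station import ctrl
def ray(m,u,v):
    d=np.array([(u-m['cx'])/m['fx'],-(v-m['cy'])/m['fy'],-1.]);P=m['pose'];return P[:3,3],P[:3,:3]@d
def onz(m,u,v,z):
    o,d=ray(m,u,v);return o+d*(z-o[2])/d[2]
def proj(m,p):
    P=m['pose'];c=P[:3,:3].T@(np.array(p)-P[:3,3]);return m['cx']+m['fx']*c[0]/-c[2],m['cy']-m['fy']*c[1]/-c[2]
E
python3 - <<'E'
import cv2
im=cv2.imread('pics/top0.png');cv2.imwrite('pics/top0c.png',cv2.resize(im[165:275,185:340],None,fx=5,fy=5,interpolation=cv2.INTER_CUBIC))
im=cv2.imread('pics/side0.png');cv2.imwrite('pics/side0c.png',cv2.resize(im[170:270,195:335],None,fx=5.6,fy=5.6,interpolation=cv2.INTER_CUBIC))
E
```

```text
(no output)
```

View pics/top0c.png

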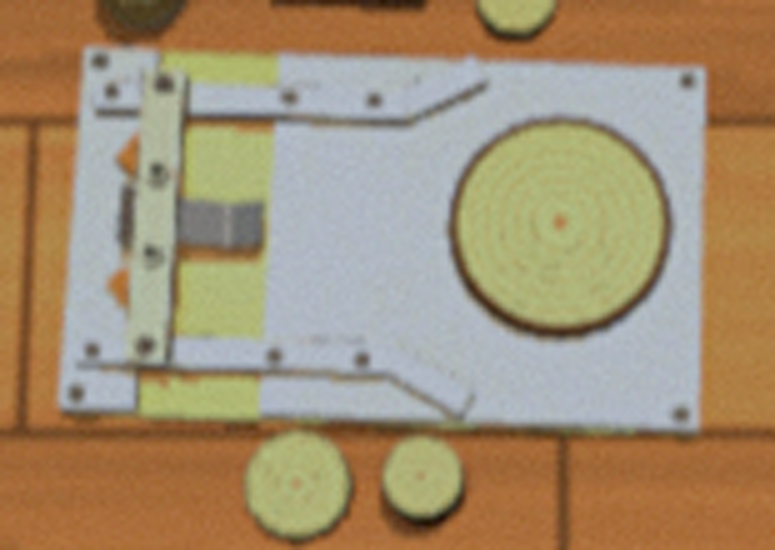

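View pics/side0c.png

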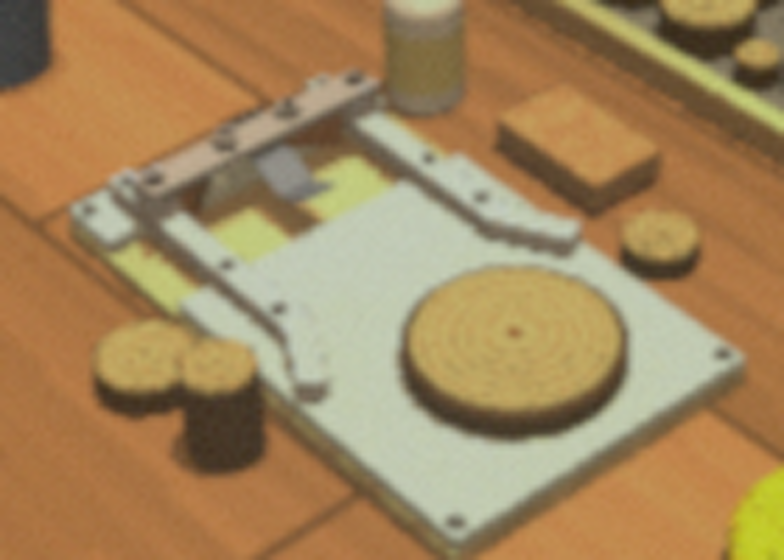

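The crop confirms it: ringed pale slice with bark rim on the white bed, centre at about (297,210). Next I measure the jig frame and the slice.

```bash
cat > meas.py <<'E'
from h import *
import sys
def poly_lines(mask):
    c=max(cv2.findContours(mask,cv2.RETR_EXTERNAL,cv2.CHAIN_APPROX_NONE)[0],key=cv2.contourArea)
    return c
def slice_c(im,m,box):
    hsv=cv2.cvtColor(im,cv2.COLOR_RGB2HSV)
    mk=cv2.inRange(hsv,(8,70,90),(35,255,255))
    z=np.zeros_like(mk);x0,y0,x1,y1=box;z[y0:y1,x0:x1]=mk[y0:y1,x0:x1]
    z=cv2.morphologyEx(z,cv2.MORPH_CLOSE,np.ones((3,3),np.uint8))
    c=max(cv2.findContours(z,cv2.RETR_EXTERNAL,cv2.CHAIN_APPROX_NONE)[0],key=cv2.contourArea)[:,0]
    w=np.array([onz(m,u,v,.042)[:2] for u,v in c])
    (cx,cy),r=cv2.minEnclosingCircle(w.astype(np.float32))
    A=np.c_[w,np.ones(len(w))];s=np.linalg.lstsq(A,(w**2).sum(1),rcond=None)[0]
    return s[:2]/2,np.sqrt(s[2]+(s[:2]**2).sum()/4),(cx,cy,r),len(c)
E
python3 - <<'E'
from meas import *
im=cv2.imread('pics/top0.png')[:,:,::-1].copy();m=ctrl.camera_model('top')
hsv=cv2.cvtColor(im,cv2.COLOR_RGB2HSV);print(hsv[200,265],hsv[210,290],hsv[210,337],hsv[190,235])
print(slice_c(im,m,(265,180,326,245)))
ims=cv2.imread('pics/side0.png')[:,:,::-1].copy();ms=ctrl.camera_model('side')
print(slice_c(ims,ms,(262,210,315,250)))
# bed corners clicked from crop
f=lambda u,v,z:onz(m,185+u/5-.4,165+v/5-.4,z)[:2]
for n,p in dict(far0=(83,48),near0=(706,68),near1=(698,430),far1=(60,410)).items(): print(n,f(*p,.022))
for n,p in dict(slotR=(277,125),slotL=(265,335)).items(): print(n,f(*p,.022))
for n,p in dict(toe=(263,228)).items(): print(n,f(*p,.045))
for n,p in dict(b0=(163,75),b1=(152,360)).items(): print(n,f(*p,.060))
g=lambda u,v,z:onz(ms,195+u/5.6-.4,170+v/5.6-.4,z)[:2]
for n,p in dict(near0=(745,360),near1=(455,545),far1=(72,212)).items(): print('side',n,g(*p,.022))
E
```

```text
[106  22 194] [ 34  83 182] [ 17 153 175] [ 17 139 161]
(array([ 0.53913794, -0.03741835]), np.float64(0.06130522336714558), (0.537670910358429, -0.036785464733839035, 0.06416165083646774), 121)
(array([ 0.53662059, -0.0418136 ]), np.float64(0.06281376639244424), (0.5326523184776306, -0.044457025825977325, 0.07011266052722931), 111)
far0 [0.6511519  0.24584753]
near0 [ 0.63859351 -0.12555514]
near1 [ 0.4217469  -0.11707997]
far1 [0.43375388 0.25127437]
slotR [0.60366392 0.12928959]
slotL [0.47755357 0.13382751]
toe [0.53622122 0.1340522 ]
b0 [0.62375313 0.19239006]
b1 [0.45665948 0.19372757]
side near0 [ 0.63641045 -0.12565726]
side near1 [ 0.4203092  -0.11858653]
side far1 [0.43468241 0.24898384]
```

```bash
cat > jig.py <<'E'
import numpy as np
P=[(.175,-.11),(-.195,-.11),(-.195,.11),(.175,.11),(.059,-.063),(.059,.063),(.060,0),(-.195,-.11),(-.195,.11),(.175,.11)]
W=[(.65115,.24585),(.63859,-.12556),(.42175,-.11708),(.43375,.25127),(.60366,.12929),(.47755,.13383),(.53622,.13405),(.63641,-.12566),(.42031,-.11859),(.43468,.24898)]
P=np.array(P);W=np.array(W);a=P-P.mean(0);b=W-W.mean(0)
th=np.arctan2((a[:,0]*b[:,1]-a[:,1]*b[:,0]).sum(),(a*b).sum())
R=np.array([[np.cos(th),-np.sin(th)],[np.sin(th),np.cos(th)]]);t=W.mean(0)-R@P.mean(0)
E
python3 - <<'E'
from jig import *
np.set_printoptions(precision=4,suppress=True)
print(np.degrees(th),t);print((W-(P@R.T+t))*1000)
print('seat',R@[.075,0]+t)
for s in [(.5391,-.0374),(.5366,-.0418),(.5377,-.0368)]: print('slice in jig',R.T@(np.array(s)-t))
print('axis',R[:,0])
E
```

```text
87.95295359982231 [0.5367 0.0729]
[[-1.7058  1.9507]
 [-1.0494  0.3046]
 [ 1.9702  0.9262]
 [ 0.7538 -0.4877]
 [ 1.9177 -0.3621]
 [ 1.7273 -0.3229]
 [-2.5982  1.1481]
 [-3.2294  0.2046]
 [ 0.5302 -0.5838]
 [ 1.6838 -2.7777]]
seat [0.5394 0.1479]
slice in jig [-0.1102 -0.0064]
slice in jig [-0.1147 -0.004 ]
slice in jig [-0.1096 -0.0049]
axis [0.0357 0.9994]
```

Fit: jig heading is 88°, and the slice centre is at about (0.538,-0.039), which is 185 mm short of home and 5 mm off the middle line. I'll press with shut fingers about 38 mm behind its centre.

```bash
python3 -m handwheel '[[[2.15,-3.95,0],-7.5],[[4.3,-7.9,0],-15],[[6.45,-11.85,0],-22.5],[[8.6,-15.8,0],-30],[[10.75,-19.75,0],-37.5],[[12.9,-23.7,0],-45],[[15.05,-27.65,0],-52.5],[[17.2,-31.6,0],-60],[[19.35,-35.55,0],-67.5],[[21.5,-39.5,0],-74.7]]' 0 40
```

```text
t: 1.1
tool_pos: [0.394, 0.1755, 0.2302]
tcp_rot: [-179.9, -0.0, 87.7]
ft_force: [0.9, 0.3, -0.7]
width: 0.0003
```

```bash
python3 -m handwheel '[[[2.4,-4.2,0],0],[[4.8,-8.4,0],0],[[7.1,-12.6,0],0],[[9.5,-16.8,0],0],[[11.9,-21,-2],0.3],[[14.3,-25.3,-5],0.3],[[14.3,-25.3,-8.5],0.3],[[14.3,-25.3,-12],0.3],[[14.3,-25.3,-15],0.3],[[14.3,-25.3,-15],0.3]]' && python3 - <<'E'
from h import *
for n,b in(("top",(185,165,340,275)),("side",(195,150,335,270))):
    im=ctrl.snapshot(n)[:,:,::-1];x0,y0,x1,y1=b
    cv2.imwrite(f'pics/{n}1.png',cv2.resize(im[y0:y1,x0:x1],None,fx=5,fy=5,interpolation=cv2.INTER_CUBIC))
o=ctrl.observe();print(o['tool_pos'],o['ft_force'])
E
```

```text
t: 2.1
tool_pos: [0.5326, -0.0767, 0.0745]
tcp_rot: [-179.3, -0.1, 87.9]
ft_force: [-0.8, -0.2, 0.2]
width: 0.0
[ 0.53646651 -0.07733882  0.08005867] [ 0.865365   -0.62642896  0.71566476]
```

View pics/side1.png

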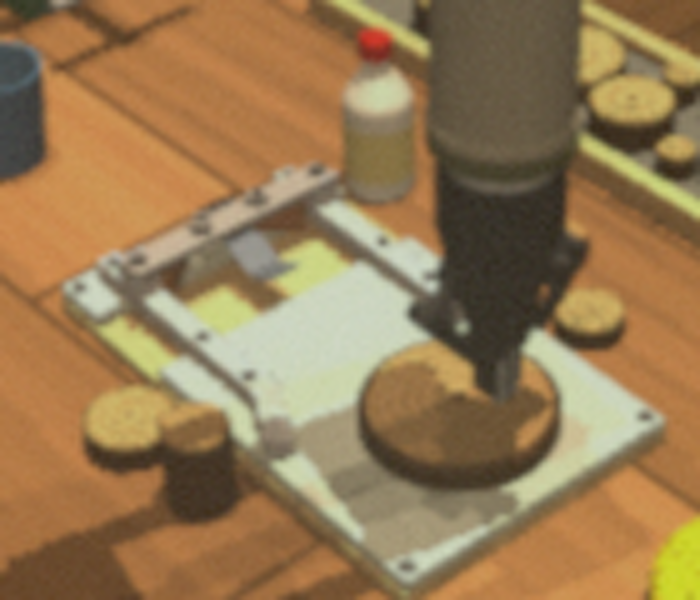

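View pics/top1.png

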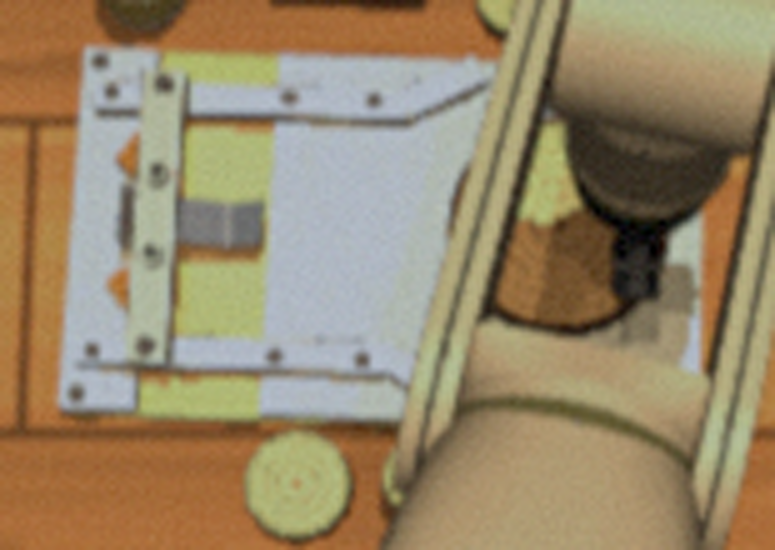

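The side view shows the shut fingertips above the slice's rear half (crop (497,385)). I'll lower gently to contact.

```bash
python3 -m handwheel '[[[0,0,-1],0],[[0,0,-2],0],[[0,0,-2.8],0],[[0,0,-3.2],0],[[0,0,-3.5],0],[[0,0,-3.7],0],[[0,0,-3.9],0],[[0,0,-4.0],0],[[0,0,-4.0],0],[[0,0,-4.0],0]]'
```

```text
t: 3.2
tool_pos: [0.5381, -0.0777, 0.042]
tcp_rot: [-180.0, 0.0, 88.0]
ft_force: [-0.8, 0.9, 8.6]
width: -0.0002
```

```bash
python3 -m handwheel '[[[0,0,-0.3],0],[[0,0,-0.5],0],[[0,0,-0.6],0],[[0,0,-0.6],0],[[0,0,-0.6],0],[[0,0.2,-0.6],0],[[-0.05,0.5,-0.6],0],[[-0.1,1,-0.6],0],[[-0.1,1.5,-0.6],0],[[-0.1,2,-0.6],0]]'; python3 - <<'E'
from h import *
for n,b in(("top",(185,165,340,275)),("side",(195,150,335,270))):
    im=ctrl.snapshot(n)[:,:,::-1];x0,y0,x1,y1=b
    cv2.imwrite(f'pics/{n}2.png',cv2.resize(im[y0:y1,x0:x1],None,fx=5,fy=5,interpolation=cv2.INTER_CUBIC))
o=ctrl.observe();print(o['tool_pos'],o['ft_force'])
E
```

```text
t: 4.2
tool_pos: [0.5428, -0.0599, 0.042]
tcp_rot: [179.3, 0.2, 87.9]
ft_force: [-0.2, -5.2, 24.1]
width: 0.0003
[ 0.54273421 -0.05921175  0.04192789] [-0.46726049 -2.1792698  25.29058365]
```

View pics/side2.png

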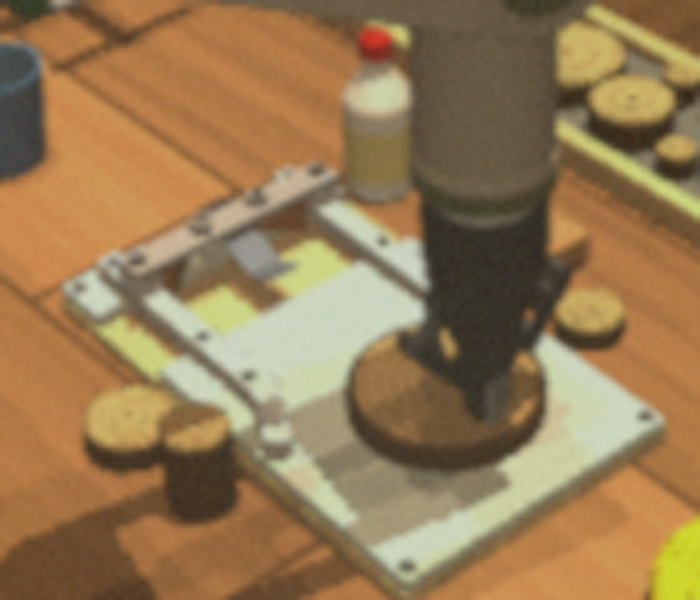

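```bash
python3 - <<'E'
import cv2
im=cv2.imread('pics/side2.png');cv2.imwrite('pics/s2c.png',cv2.resize(im[310:480,330:570],None,fx=3.2,fy=3.2))
E
```

```text
(no output)
```

View pics/s2c.png

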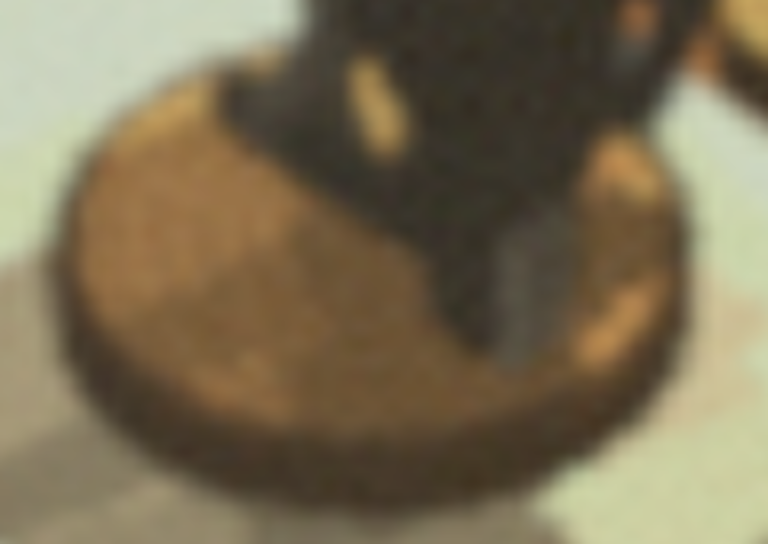

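View pics/top2.png

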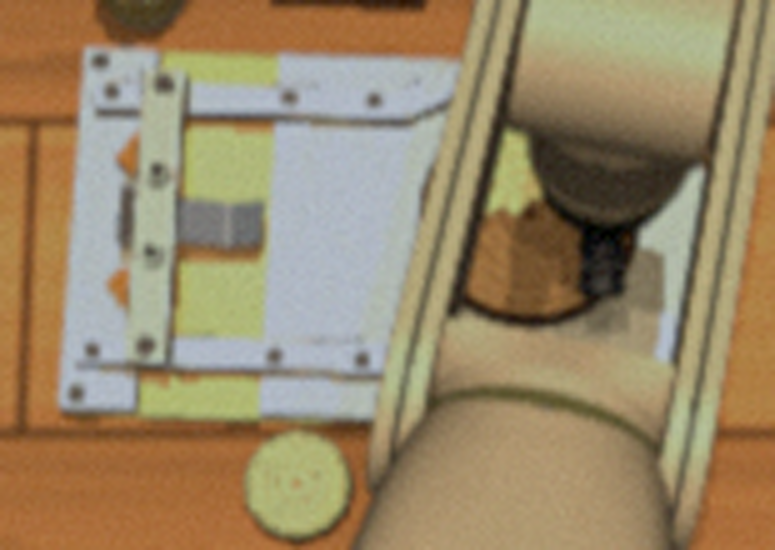

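```bash
python3 - <<'E'
from h import *; from jig import *
ms=ctrl.camera_model('side')
pts=[(80,265),(95,180),(150,115),(200,85),(130,345),(200,400),(290,432),(400,435),(500,405),(600,350),(660,270),(665,210),(640,150)]
w=[]
for u,v in pts:
    u=330+u/3.2;v=310+v/3.2; w.append(onz(ms,195+u/5-.4,150+v/5-.4,.042)[:2])
w=np.array(w);A=np.c_[w,np.ones(len(w))];s=np.linalg.lstsq(A,(w**2).sum(1),rcond=None)[0]
c=s[:2]/2;print(c,np.sqrt(s[2]+c@c),'jig',R.T@(c-t))
E
```

```text
[ 0.54499282 -0.01921658] 0.05825109178432187 jig [-0.09180082 -0.01160433]
```

Slice now sits at jig (-92, -11) mm, and the finger is about 40 mm behind it on the same line. Pressing makes the arm yield +5.5 mm in x, so I'll offset for that while steering back to the channel line.

```bash
python3 -m handwheel '[[[-0.55,0.2,-0.6],0],[[-0.6,0.5,-0.6],0],[[-0.75,1.0,-0.6],0],[[-0.9,1.5,-0.6],0],[[-1.05,2,-0.6],0],[[-1.15,2.5,-0.6],0],[[-1.25,3,-0.6],0],[[-1.35,3.5,-0.6],0],[[-1.4,4,-0.6],0],[[-1.4,4.2,-0.6],0]]'; python3 - <<'E'
from h import *
for n,b in(("top",(185,165,340,275)),("side",(195,150,335,270))):
    im=ctrl.snapshot(n)[:,:,::-1];x0,y0,x1,y1=b
    cv2.imwrite(f'pics/{n}3.png',cv2.resize(im[y0:y1,x0:x1],None,fx=5,fy=5,interpolation=cv2.INTER_CUBIC))
    if n=='side': cv2.imwrite(f'pics/s3c.png',cv2.resize(im[200:255,240:315],None,fx=10.6,fy=10.6,interpolation=cv2.INTER_CUBIC))
o=ctrl.observe();print(o['tool_pos'],o['ft_force'])
E
```

```text
t: 5.3
tool_pos: [0.5347, -0.0187, 0.042]
tcp_rot: [178.6, 0.3, 88.0]
ft_force: [-0.5, -6.5, 25.7]
width: -0.0002
[ 0.53467536 -0.01854301  0.04195892] [-0.57913183 -3.14518083 25.59229861]
```

View pics/s3c.png

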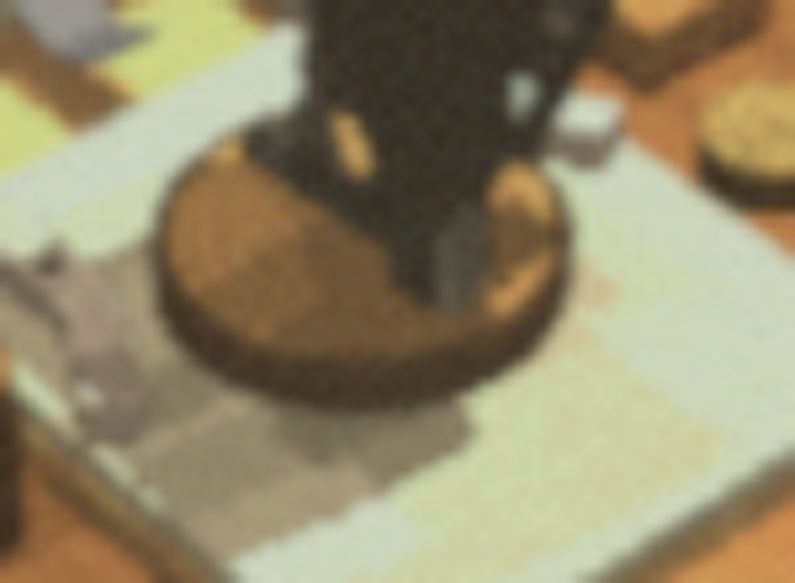

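View pics/top3.png

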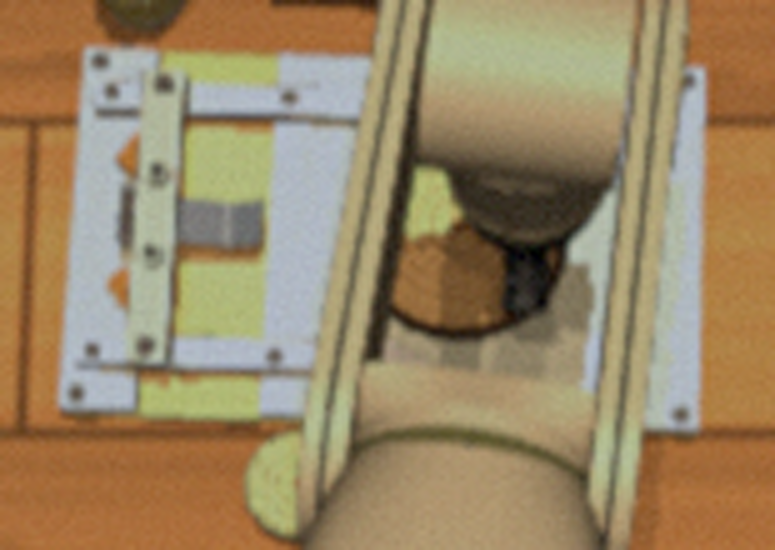

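```bash
python3 - <<'E'
from h import *; from jig import *
ms=ctrl.camera_model('side')
pts=[(165,245),(175,200),(205,160),(235,135),(195,300),(240,335),(300,355),(370,358),(430,345),(500,310),(555,250),(558,215),(535,175)]
w=np.array([onz(ms,240+u/10.6-.45,200+v/10.6-.45,.042)[:2] for u,v in pts])
A=np.c_[w,np.ones(len(w))];s=np.linalg.lstsq(A,(w**2).sum(1),rcond=None)[0]
c=s[:2]/2;print(c,np.sqrt(s[2]+c@c),'jig',R.T@(c-t))
print('tool jig',R.T@(np.array([.5347,-.0185])-t))
E
```

```text
[0.53803088 0.02225679] 0.05924455062006945 jig [-0.0506026 -0.0031654]
tool jig [-0.09145236 -0.00129249]
```

```bash
python3 -m handwheel '[[[-0.6,0.2,-0.7],0],[[-0.7,0.8,-0.7],0],[[-0.75,1.5,-0.7],0],[[-0.8,2.3,-0.7],0],[[-0.75,3.1,-0.7],0],[[-0.7,3.9,-0.7],0],[[-0.7,4.7,-0.7],0],[[-0.65,5.5,-0.7],0],[[-0.6,6.3,-0.7],0],[[-0.6,6.8,-0.7],0]]'; python3 - <<'E'
from h import *
for n,b in(("top",(185,165,340,275)),("side",(195,150,335,270))):
    im=ctrl.snapshot(n)[:,:,::-1];x0,y0,x1,y1=b
    cv2.imwrite(f'pics/{n}4.png',cv2.resize(im[y0:y1,x0:x1],None,fx=5,fy=5,interpolation=cv2.INTER_CUBIC))
    if n=='side': cv2.imwrite(f'pics/s4c.png',cv2.resize(im[185:240,225:300],None,fx=10.6,fy=10.6,interpolation=cv2.INTER_CUBIC))
o=ctrl.observe();print(o['tool_pos'],o['ft_force'])
E
```

```text
t: 6.4
tool_pos: [0.5357, 0.0474, 0.042]
tcp_rot: [177.8, 0.5, 88.0]
ft_force: [-1.0, -15.1, 30.4]
width: 0.0001
[0.5356595  0.0479817  0.04194678] [ 6.48964614e-03 -8.05618656e+00  3.07569911e+01]
```

View pics/s4c.png

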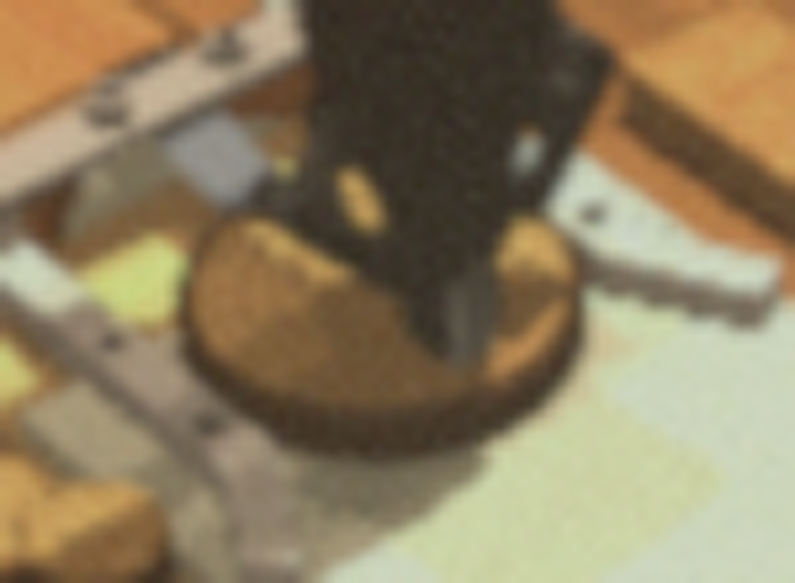

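View pics/top4.png

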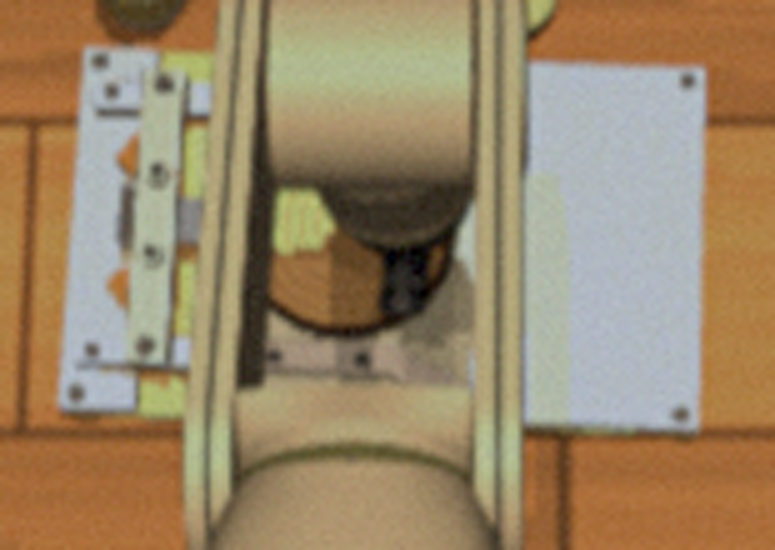

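Slice is in the channel, front edge at the slot, leaf not yet lifted. I keep pressing and pass under the leaf.

```bash
python3 -m handwheel '[[[-0.65,0.3,-0.8],0],[[-0.7,0.8,-0.8],0],[[-0.7,1.3,-0.8],0],[[-0.7,1.8,-0.8],0],[[-0.65,2.3,-0.8],0],[[-0.65,2.8,-0.8],0],[[-0.65,3.3,-0.8],0],[[-0.6,3.8,-0.8],0],[[-0.6,4.2,-0.8],0],[[-0.6,4.5,-0.8],0]]'; python3 - <<'E'
from h import *
for n,b in(("top",(185,165,340,275)),("side",(195,150,335,270))):
    im=ctrl.snapshot(n)[:,:,::-1];x0,y0,x1,y1=b
    cv2.imwrite(f'pics/{n}5.png',cv2.resize(im[y0:y1,x0:x1],None,fx=5,fy=5,interpolation=cv2.INTER_CUBIC))
    if n=='side': cv2.imwrite(f'pics/s5c.png',cv2.resize(im[175:230,205:280],None,fx=10.6,fy=10.6,interpolation=cv2.INTER_CUBIC))
o=ctrl.observe();print(o['tool_pos'],o['ft_force'])
E
```

```text
t: 7.5
tool_pos: [0.5374, 0.0914, 0.0419]
tcp_rot: [177.0, 0.6, 88.0]
ft_force: [-1.7, -11.4, 37.0]
width: -0.0002
[0.53742574 0.09182829 0.04195379] [-1.53749683 -9.1860578  36.7895383 ]
```

View pics/s5c.png

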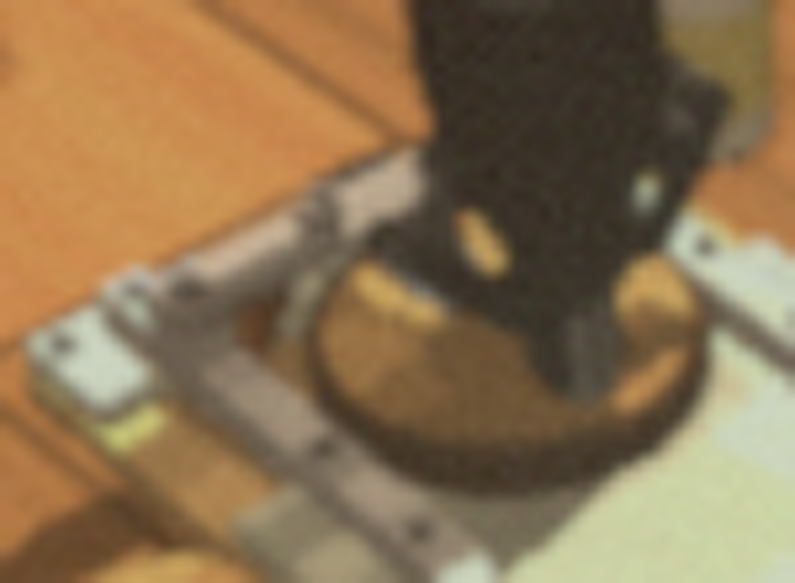

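```bash
python3 -m handwheel '[[[-0.7,0.3,-0.8],0],[[-0.7,0.6,-0.8],0],[[-0.7,0.9,-0.8],0],[[-0.7,1.2,-0.8],0],[[-0.7,1.5,-0.8],0],[[-0.65,1.8,-0.8],0],[[-0.65,2.0,-0.8],0],[[-0.65,2.2,-0.8],0],[[-0.65,2.3,-0.8],0],[[-0.65,2.3,-0.8],0]]'; python3 - <<'E'
from h import *
for n,b in(("top",(185,165,340,275)),("side",(195,150,335,270))):
    im=ctrl.snapshot(n)[:,:,::-1];x0,y0,x1,y1=b
    cv2.imwrite(f'pics/{n}6.png',cv2.resize(im[y0:y1,x0:x1],None,fx=5,fy=5,interpolation=cv2.INTER_CUBIC))
    if n=='side': cv2.imwrite(f'pics/s6c.png',cv2.resize(im[175:230,205:280],None,fx=10.6,fy=10.6,interpolation=cv2.INTER_CUBIC))
o=ctrl.observe();print(o['tool_pos'],o['ft_force'])
E
```

```text
t: 8.6
tool_pos: [0.538, 0.109, 0.0419]
tcp_rot: [176.2, 1.0, 87.9]
ft_force: [-7.6, -33.5, 44.5]
width: 0.0001
[0.53798508 0.10901856 0.04191182] [ -7.55319432 -32.42922982  43.59236066]
```

View pics/s6c.png

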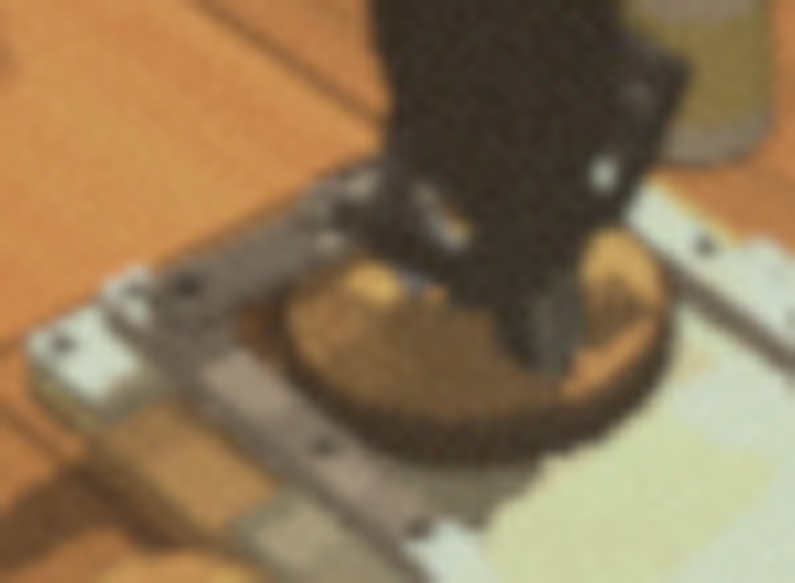

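View pics/top6.png

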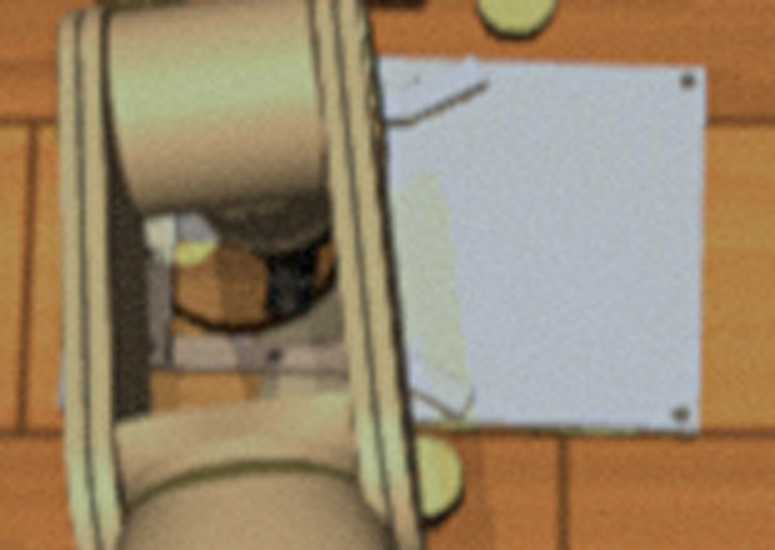

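Side force of 33 N with no further travel means the slice is against the V stop. I unload while keeping a slight forward push, then lift straight up.

```bash
python3 -m handwheel '[[[-0.4,1.2,-0.5],0],[[-0.2,0.7,-0.2],0],[[0,0.3,0.1],0],[[0,0,0.6],0],[[0,-0.3,1.5],0],[[0,-0.5,4],0],[[0,-0.5,8],0],[[0,-0.5,12],0],[[0,-0.5,15],0],[[0,-0.5,15],0]]'; python3 -m handwheel '[[[-1,-4.5,0],0],[[-2,-9,0],0],[[-3,-13.5,0],0],[[-4,-18,1],0],[[-5,-22,2],0],[[-6,-26,3],0],[[-7,-29,3],0],[[-8,-32,3],0],[[-8,-32,3],0],[[-8,-32,3],0]]'; python3 - <<'E'
from h import *
for n,b in(("top",(185,140,340,275)),("side",(195,150,335,270))):
    im=ctrl.snapshot(n)[:,:,::-1];x0,y0,x1,y1=b
    cv2.imwrite(f'pics/{n}7f.png',im)
    cv2.imwrite(f'pics/{n}7.png',cv2.resize(im[y0:y1,x0:x1],None,fx=5,fy=4.4 if n=='top' else 5,interpolation=cv2.INTER_CUBIC))
    if n=='side': cv2.imwrite(f'pics/s7c.png',cv2.resize(im[175:230,205:280],None,fx=10.6,fy=10.6,interpolation=cv2.INTER_CUBIC))
o=ctrl.observe();print(o['tool_pos'],o['ft_force'],o['t'])
E
```

```text
t: 9.7
tool_pos: [0.541, 0.1043, 0.1984]
tcp_rot: [175.7, 0.9, 87.9]
ft_force: [1.0, 0.2, 1.0]
width: 0.0001
t: 10.7
tool_pos: [0.4603, -0.2159, 0.2277]
tcp_rot: [175.7, 0.9, 87.8]
ft_force: [-0.1, 0.9, 0.2]
width: -0.0002
[ 0.46090652 -0.21482576  0.22787912] [-0.23884984  0.04583819  0.08111765] 10.8
```

View pics/s7c.png

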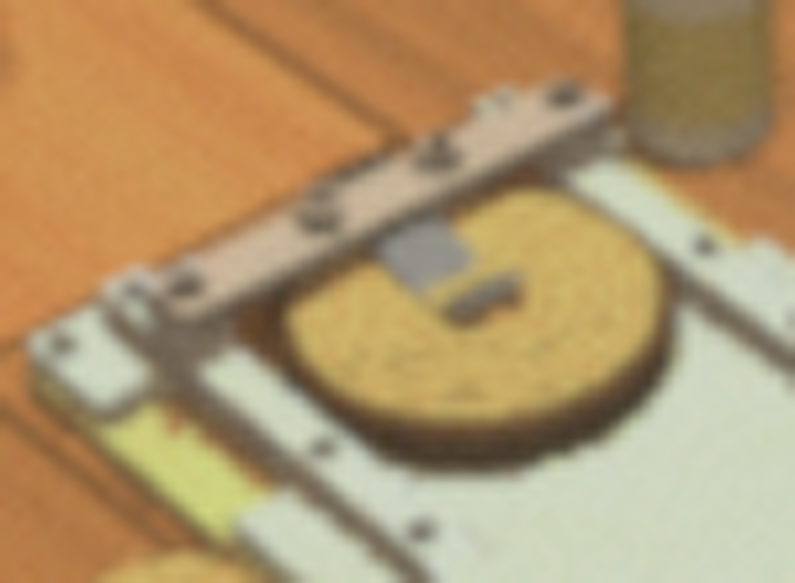

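View pics/top7f.png

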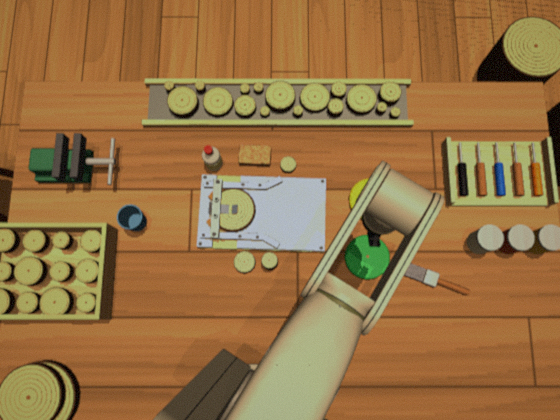

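The slice lies flat under the leaf (leaf strip at crop (425,255), toe at (483,298)), and its front rim is under the bridge. The bystanders look unmoved. I'll measure the centre from the rear rim.

```bash
python3 - <<'E'
from h import *; from jig import *
ms=ctrl.camera_model('side')
def fit(w):
    A=np.c_[w,np.ones(len(w))];s=np.linalg.lstsq(A,(w**2).sum(1),rcond=None)[0];c=s[:2]/2
    return c,np.sqrt(s[2]+c@c),R.T@(c-t)
pts=[(287,320),(300,360),(340,395),(400,420),(470,428),(540,415),(600,385),(640,345),(662,295),(655,255),(620,215),(560,188)]
print('side',fit(np.array([onz(ms,205+u/10.6-.45,175+v/10.6-.45,.042)[:2] for u,v in pts])))
im=cv2.imread('pics/top7f.png');cv2.imwrite('pics/t7c.png',cv2.resize(im[180:245,195:270],None,fx=9,fy=9,interpolation=cv2.INTER_CUBIC))
# bystander check
a=cv2.imread('pics/top0.png').astype(int);b=im.astype(int)
d=np.abs(a-b).sum(2)
for n,(x,y) in dict(branch=(270,261),ra=(245,262),rb=(288,164),glue=(210,155),sander=(255,155),cup=(131,217),brush=(440,282)).items(): print(n,d[y-14:y+15,x-14:x+15].mean().round(1))
E
```

```text
side (array([0.54086341, 0.14967077]), np.float64(0.062069209333729336), array([ 0.07683125, -0.00144489]))
branch 10.5
ra 9.1
rb 9.1
glue 9.5
sander 9.3
cup 11.3
brush 8.9
```

View pics/t7c.png

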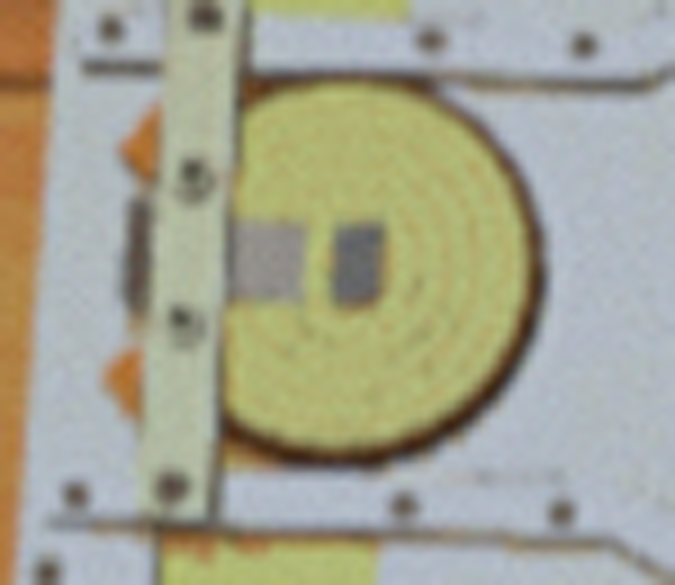

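```bash
python3 - <<'E'
from h import *; from jig import *
m=ctrl.camera_model('top')
f=lambda u,v,z:onz(m,195+u/9-.45,180+v/9-.45,z)[:2]
# face edge + outer rim
pts=[(300,85),(370,82),(440,105),(500,160),(532,240),(525,310),(490,380),(430,435),(350,455),(270,440)]
w=np.array([f(u,v,.042) for u,v in pts]);A=np.c_[w,np.ones(len(w))];s=np.linalg.lstsq(A,(w**2).sum(1),rcond=None)[0];c=s[:2]/2
print(c,np.sqrt(s[2]+c@c),R.T@(c-t))
print('rear rim jig x +65:',(R.T@(f(543,262,.040)-t))[0]+.065)
E
```

```text
[0.54020738 0.14809489] 0.061618219237016804 [ 0.07523294 -0.00084556]
rear rim jig x +65: 0.07558406455924756
```

Top view puts the slice at jig (75.2, -0.8) mm and the side view at (76.8, -1.4). Both agree with home at (75, 0) within the calibration error, so I'm handing it in.

```bash
python3 - <<'E'
from station import ctrl
print(ctrl.finish_job())
E
```

```text
the job is handed in; nothing more can be done
None
```

I pressed the slice down with shut fingertips about 40 mm behind its centre (24 to 44 N). I slid it through the mouth and under the leaf spring until it stopped in the V stop, where the side force rose to about 33 N. Then I eased off, lifted the hand away and handed the job in at about 11 s; it reports no verdict.

**Last checks:**
- **Position:** the slice's centre measured at jig (75.2, -0.8) mm from the top view and (76.8, -1.4) mm from the side view; home is (75, 0). The two views differ by about 1.7 mm, which is within the calibration error.
- **Flatness and leaf:** in the pictures the slice looks flat and the leaf spring rides on it. I did not measure the tilt or the leaf's bend.
- **Bystanders:** all seven look unmoved in the top view, comparing before and after.
- **Hand:** the wrist force was near zero and the hand stood clear of everything.

**What went off plan:** the arm yielded about 5 mm sideways when it first pressed, which pushed the slice to about 11 mm off the middle line. I corrected this before the slice entered the channel. The tool also ended up tilted by about 4 degrees over the pressing moves, with no visible effect on the slice.

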